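Load the slide stainer's tray in running order

TASK

Move the four racks of slides from the white draining tray into the stainer's steel loading tray, each lowered upright into the bin that matches the colour of its bail until it stands on the bin's floor. The stainer runs them in the order they are loaded, so put in the red rack first (it is the urgent case), then yellow, then green, then blue. The slides are glass, so set the racks down rather than dropping them, leave racks already loaded in their bins, and do not knock over or push aside the beaker and the flask standing behind.

Things in the scene. Friction and masses are not known exactly. Their poses are not given: they have to be found in the camera images.
- rack_red_center (a point): Loose slide rack with a red bail, 0.12 kg: white frame 44 x 46 mm (x by y), 62 mm high, glass slides to 78 mm. On top, a flat red grip bar 46 mm along local y, 10 mm thick along x (grasp it from above across x), z 95 to 112 mm above the underside. Point: 56 mm above the underside, 48 mm below the bar's middle; z up. Same if turned half round. Stands in the white draining tray.
- rack_yellow_center (a point): Loose slide rack with a yellow bail, 0.12 kg: white frame 44 x 46 mm (x by y), 62 mm high, glass slides to 78 mm. On top, a flat yellow grip bar 46 mm along local y, 10 mm thick along x (grasp it from above across x), z 95 to 112 mm above the underside. Point: 56 mm above the underside, 48 mm below the bar's middle; z up. Same if turned half round. Stands in the white draining tray.
- rack_green_center (a point): Loose slide rack with a green bail, 0.12 kg: white frame 44 x 46 mm (x by y), 62 mm high, glass slides to 78 mm. On top, a flat green grip bar 46 mm along local y, 10 mm thick along x (grasp it from above across x), z 95 to 112 mm above the underside. Point: 56 mm above the underside, 48 mm below the bar's middle; z up. Same if turned half round. Stands in the white draining tray.
- rack_blue_center (a point): Loose slide rack with a blue bail, 0.12 kg: white frame 44 x 46 mm (x by y), 62 mm high, glass slides to 78 mm. On top, a flat blue grip bar 46 mm along local y, 10 mm thick along x (grasp it from above across x), z 95 to 112 mm above the underside. Point: 56 mm above the underside, 48 mm below the bar's middle; z up. Same if turned half round. Stands in the white draining tray.
- bin_red: Red open bin, fixed, one of four in a row (76 mm apart along y) on the steel loading tray; 67 x 69 mm outside, 52 mm high. Origin: centre of its underside, z up. Floor 2.5 mm up. Inside 62 x 64 mm (x by y) at the rim, narrowing to 54 x 56 mm below 18 mm. A rack goes in x along x, either way round; seated, its centre is 58.5 mm above this origin.
- bin_yellow: Yellow open bin, fixed, one of four in a row (76 mm apart along y) on the steel loading tray; 67 x 69 mm outside, 52 mm high. Origin: centre of its underside, z up. Floor 2.5 mm up. Inside 62 x 64 mm (x by y) at the rim, narrowing to 54 x 56 mm below 18 mm. A rack goes in x along x, either way round; seated, its centre is 58.5 mm above this origin.
- bin_green: Green open bin, fixed, one of four in a row (76 mm apart along y) on the steel loading tray; 67 x 69 mm outside, 52 mm high. Origin: centre of its underside, z up. Floor 2.5 mm up. Inside 62 x 64 mm (x by y) at the rim, narrowing to 54 x 56 mm below 18 mm. A rack goes in x along x, either way round; seated, its centre is 58.5 mm above this origin.
- bin_blue: Blue open bin, fixed, one of four in a row (76 mm apart along y) on the steel loading tray; 67 x 69 mm outside, 52 mm high. Origin: centre of its underside, z up. Floor 2.5 mm up. Inside 62 x 64 mm (x by y) at the rim, narrowing to 54 x 56 mm below 18 mm. A rack goes in x along x, either way round; seated, its centre is 58.5 mm above this origin.
- beaker_center (a point): Small glass beaker with a pink content, 52 mm across, 69 mm high, loose; point half-way up on its axis. A bystander.
- flask_center (a point): Small clear conical flask, 45 mm across, 62 mm high, loose; point half-way up on its axis. A bystander.

How it is judged:
By the outcome, as a careful person would: the job done as asked, in the order asked, and still so for the second after the job is handed in, with the robot touching nothing.
It also fails if it takes over 106 s, if anything falls off the work surface, if the arm or the gripper's body presses on something with over 40 N, if the wrist force passes 120 N, or if a joint passes its speed limit or range.

ROBOT

A 7-joint arm with a two-finger parallel gripper is mounted at the origin on a cart in front of the work surface, level with it; the furniture and walls round the work are solid. World frame = base frame: x ahead of the robot, y to its left, z up, the work surface at z = 0. Lengths are in m, angles in rad, forces in N, time in s.
With the tool pointing down it reaches from about 0.4 to 0.85 m from the base axis. Payload 4.5 kg.
Tool frame: the origin (TCP) lies midway between the tips of the shut fingers; the grasp point (between the pads) lies 19 mm behind it; z points along the fingers, y is the line along which they close (so a half turn about z gives the same grasp; the last joint's range is limited). The gripper opens to 88 mm and grips with 3 to 60 N. Pads are 18 mm wide; open, the fingers measure 123 mm over their backs; the gripper's body (75 mm by 187 mm) begins 45 mm behind the grasp point.
Start: joints at [1.335, 0.689, -0.195, 1.565, 0.157, 0.902, -0.215], TCP at [0.167, -0.602, 0.239] pointing down, gripper open.
Joint ranges: [-3.01, 3.01], [-0.46, 2.08], [-1.47, 1.51], [0.13, 2.56], [-1, 4.14], [0.04, 2.09], [-2.66, 2.66]. Speed limits (rad/s): [2.57, 2.57, 3.14, 3.14, 3.14, 3.14, 3.14].

INTERFACE

Orientations are given as a unit quaternion [x, y, z, w].
In Python, from plant import r gives the robot as it stands. The module is installed in compiled form; this text tells all that it offers.
- The arm moves only by the tool step_arm, never from a script. Its argument "series" is a list of rows, each a list of 7 numbers: the shift along the world's x, y, z in mm, then the turn, a rotation vector about the world's x, y, z in rad, then the closure, from 0 (fully open) to 1 (shut). A call has 1 to 20 rows; each row shifts and turns the commanded pose from where the row before left it; what a row does not reach is not made up. A row lasts 1/10 s, in which the tool goes at most 50 mm and 8.59 degrees, less where a joint would pass 70% of its speed; a pose out of reach is approached as far as the arm can. A call is refused whole if a number of a shift passes 50 or a number of a turn 0.15, either way. A call with a gripper value outside its range is refused whole. The fingers move at their own pace and stop on an object; "force" is the grip in N (left out, the last holds). Time passes only in rows, so rows that do not move let the fingers close. It gives the time, the measured TCP pose, the force, the opening and the grip force at its end, in the units of the state.
- r.get_state(): the state, without advancing time (a new reading comes with each control period).
- r.snapshot(name): name is "scene" or "top" or "wrist"; returns (picture, depth): 400x640x3 uint8, blue, green, red; 400x640 float32, m along the optical axis (not along the pixel's ray), 0 where there is no reading.
- r.get_calibration(name): a dict with "intrinsics" (3x3 intrinsics, pixels), "pose" (4x4, takes a point from camera to world coordinates). Camera axes: x right, y up, looking along -z (the intrinsics and any distortion apply to the point x, -y, -z); pixel columns grow to the right and rows downward; lengths in m; the calibration is good to about 2 mm. A picture is of the moment at which its call begins: read the wrist's pose just before it. get_calibration takes no time and is no camera call; for the wrist camera it gives the pose at the moment of the call.
- r.finish_job(): hands the job in; it is judged then, once.
The state is a dict: "clock": time; "q": joint angles; "qd": joint speeds; "joint_torque": joint torques, N m; "tool_pos": TCP position; "eef_rot": TCP orientation; "contact_force": force on the tool from outside, world axes, zero at the start; "moment": the same for the moment, N m; "opening": opening from 0.0 (shut) to 1.0 (fully open); "finger_force": force on a finger pad.
Only numpy, scipy, OpenCV 4.12 (cv2) and the standard library are available. Lean on these libraries where they do the work, as an engineer would, in place of code of your own. Each camera call takes 0.05 s, during which the arm holds its last target. There are 200 camera calls.

## Working session

There is one attempt and no reset: what is moved stays moved. The work goes in short steps, Python scripts to look and compute and a tool call to move; the robot and the scene stay as the last step left them, time stands still between calls to the robot, and variables do not carry over. Pictures are saved under pics/ and viewed, at most 14 in all, crops included, and the job is handed in when it is done.

Besides the shell and the picture viewer there is one more tool, called after ">>>" as name(argument=value, ...), one argument or row to a line, values as JSON. step_arm: Moves the arm, as the interface text tells. Its arguments: {"type":"object","properties":{"series":{"type":"array"},"force":{"type":"number"}},"required":["series"]}

```bash
mkdir -p pics; python3 - <<'E'
from plant import r
import cv2,numpy as np
for n in("scene","top"):
    p,d=r.snapshot(n);cv2.imwrite(f"pics/{n}0.png",p);np.save(f"pics/{n}0.npy",d)
    c=r.get_calibration(n);print(n,c["intrinsics"],np.round(c["pose"],3).tolist(),(d>0).mean(), c.keys())
s=r.get_state();print({k:np.round(v,3).tolist() for k,v in s.items()})
E
```

```text
scene [[494.94379159   0.         325.16125774]
 [  0.         494.94379159 194.10683683]
 [  0.           0.           1.        ]] [[0.815, 0.403, -0.417, 0.064], [-0.58, 0.573, -0.579, -0.781], [0.005, 0.713, 0.701, 0.992], [0.0, 0.0, 0.0, 1.0]] 0.99595703125 dict_keys(['intrinsics', 'pose'])
top [[415.38075433   0.         315.27689125]
 [  0.         415.38075433 200.24911698]
 [  0.           0.           1.        ]] [[-0.013, 0.994, -0.111, 0.449], [-1.0, -0.015, -0.019, -0.043], [-0.02, 0.111, 0.994, 1.268], [0.0, 0.0, 0.0, 1.0]] 0.99609375 dict_keys(['intrinsics', 'pose'])
{'clock': 0.1, 'q': [1.335, 0.69, -0.194, 1.566, 0.157, 0.903, -0.215], 'qd': [0.0, -0.002, 0.0, -0.0, -0.001, -0.001, 0.001], 'joint_torque': [-0.004, -52.85, -1.272, -15.384, -0.052, 0.002, 0.0], 'tool_pos': [0.166, -0.602, 0.238], 'eef_rot': [0.991, 0.135, -0.0, -0.001], 'contact_force': [-0.158, 0.498, -0.2], 'moment': [-0.001, -0.051, 0.011], 'finger_force': 0.0, 'opening': 0.997}
```

View pics/scene0.png

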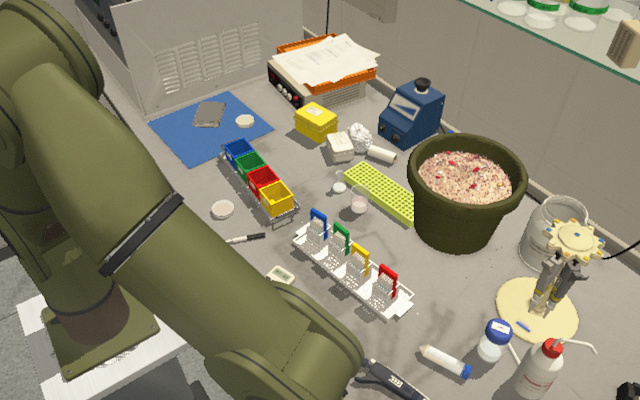

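View pics/top0.png

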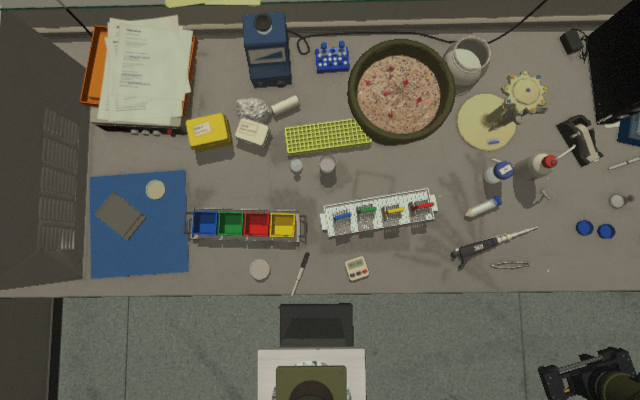

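The scene view shows the racks at about (318,222), (341,236), (360,260) and (387,285), blue to red, with the bins at (238,150) to (276,198). In the top view the bars lie at (343,217), (366,210), (394,210) and (423,206). The bins are at (205,224) to (283,225), in the order blue, green, red, yellow, and the beaker and flask are at (327,164) and (297,166).

```bash
cat > h.py <<'E'
import cv2,numpy as np
from plant import r
HUE={'red':(174,6),'yellow':(18,33),'green':(50,85),'blue':(100,125)}
def cmask(p,c,smin=130,vmin=50):
    h=cv2.cvtColor(p,cv2.COLOR_BGR2HSV);lo,hi=HUE[c];H=h[...,0]
    m=(H>=lo)&(H<=hi) if lo<hi else (H>=lo)|(H<=hi)
    return m&(h[...,1]>smin)&(h[...,2]>vmin)
def cloud(d,c):
    K=c["intrinsics"];v,u=np.mgrid[:d.shape[0],:d.shape[1]]
    P=np.stack([(u-K[0,2])/K[0,0]*d,-(v-K[1,2])/K[1,1]*d,-d],-1)
    return P@c["pose"][:3,:3].T+c["pose"][:3,3]
def onplane(uv,z,c):
    K=c["intrinsics"];uv=np.atleast_2d(uv).astype(float);T=c["pose"]
    D=np.c_[(uv[:,0]-K[0,2])/K[0,0],-(uv[:,1]-K[1,2])/K[1,1],-np.ones(len(uv))]@T[:3,:3].T
    return T[:3,3]+D*((z-T[2,3])/D[:,2])[:,None]
def rect(P):
    (x,y),(w,h),_=R=cv2.minAreaRect((P[:,:2]*1000).astype(np.float32))
    b=cv2.boxPoints(R);e=b[1]-b[0];f=b[2]-b[1];L=e if np.hypot(*e)>np.hypot(*f) else f
    a=np.arctan2(L[1],L[0]);a=(a-np.pi/2+np.pi/2)%np.pi-np.pi/2  # yaw of long axis from +y
    return np.round([x,y],1),sorted([round(float(w),1),round(float(h),1)]),round(float(a),3)
E
python3 - <<'E'
from h import *
for n in("top","scene"):
    p=cv2.imread(f"pics/{n}0.png");d=np.load(f"pics/{n}0.npy");c=r.get_calibration(n);W=cloud(d,c)
    for col in HUE:
        m=cmask(p,col)
        reg=(W[...,0]>.3)&(W[...,0]<.56)
        for what,y0,y1,z0,z1 in(("bar",-.45,-.03,.085,.15),("bin",.0,.36,.035,.085)):
            mm=(m&reg&(W[...,1]>y0)&(W[...,1]<y1)&(W[...,2]>z0)&(W[...,2]<z1)).astype(np.uint8)
            k,l,st,ce=cv2.connectedComponentsWithStats(mm)
            if k<2: print(n,col,what,"none");continue
            i=1+st[1:,4].argmax();P=W[l==i];zt=np.percentile(P[:,2],90)
            T=P[P[:,2]>zt-.008]
            uv=np.argwhere((l==i)&(W[...,2]>zt-.008))[:,::-1]
            print(n,col,what,len(P),"px",ce[i].round(),"ztop",zt.round(4),*rect(T),"ray",rect(onplane(uv,zt,c)),"med",np.median(T,0).round(4))
    for nm,(u,v) in dict(beaker=(327,163),flask=(297,166)).items():
        if n=="top":print(nm,W[v,u].round(3))
    if n=="top":
        print("tray z",W[[225,200,214],[325,433,250]].round(3))
E
```

```text
top red bar 35 px [423. 206.] ztop 0.1213 [ 557.1 -323.7] [5.8, 40.9] -0.002 ray (array([ 556.9, -322.2]), [5.5, 41.2], -0.015) med [ 0.5575 -0.3181  0.1182]
top red bin 223 px [255. 223.] ztop 0.0631 [517.4 153.9] [67.9, 73.1] -0.071 ray (array([517.2, 153. ]), [67.8, 72.2], -0.07) med [0.5169 0.1538 0.0612]
top yellow bar 59 px [395. 210.] ztop 0.1215 [ 547.4 -242.4] [8.9, 42.5] 0.152 ray (array([ 547.2, -242. ]), [9.1, 42.7], 0.151) med [ 0.5473 -0.2421  0.1186]
top yellow bin 220 px [281. 224.] ztop 0.064 [515.   77.8] [67.5, 70.6] -0.011 ray (array([514.7,  77.6]), [66.8, 70.1], -0.014) med [0.5137 0.0835 0.0618]
top green bar 42 px [368. 209.] ztop 0.1208 [ 550.  -165.4] [7.4, 41.6] 0.124 ray (array([ 549.8, -165.3]), [7.4, 41.8], 0.127) med [ 0.5509 -0.1665  0.1187]
top green bin 138 px [229. 223.] ztop 0.0637 [520.2 229.6] [67.3, 72.0] -0.022 ray (array([519.8, 229.1]), [66.9, 70.5], -0.015) med [0.5207 0.227  0.0615]
top blue bar 45 px [342. 216.] ztop 0.1208 [533.2 -95.5] [7.5, 43.6] 0.256 ray (array([533. , -95.2]), [7.5, 43.7], 0.252) med [ 0.5328 -0.0946  0.119 ]
top blu
[... 857 characters left out ...]
3.5,  72.2]), [71.6, 80.2], -0.034) med [0.5164 0.0851 0.0565]
scene green bar 117 px [341. 230.] ztop 0.1173 [ 549.8 -172.4] [9.6, 44.9] 0.14 ray (array([ 547.7, -174. ]), [13.0, 48.2], 0.155) med [ 0.5484 -0.1739  0.1157]
scene green bin 272 px [249. 160.] ztop 0.0587 [520.4 228.6] [68.9, 80.0] -0.068 ray (array([519.7, 226. ]), [69.4, 73.8], -0.043) med [0.5232 0.2491 0.0565]
scene blue bar 115 px [318. 215.] ztop 0.1168 [ 533.  -101.6] [11.2, 46.9] 0.217 ray (array([ 531.1, -103.8]), [14.3, 47.8], 0.268) med [ 0.5332 -0.1038  0.1149]
scene blue bin 252 px [238. 146.] ztop 0.0588 [524.2 301. ] [70.2, 75.7] -0.031 ray (array([523.4, 300. ]), [70.6, 70.9], -0.025) med [0.5256 0.3211 0.0565]
```

>>> step_arm(
  series=[
    [26,18.6,0,0,0,0.092,0],
    [26,18.6,0,0,0,0.092,0],
    [26,18.6,0,0,0,0.092,0],
    [26,18.6,0,0,0,0.092,0],
    [26,18.6,0,0,0,0.092,0],
    [26,18.6,0,0,0,0.092,0],
    [26,18.6,0,0,0,0.092,0],
    [26,18.6,0,0,0,0.092,0],
    [26,18.6,0,0,0,0.092,0],
    [26,18.6,0,0,0,0.092,0],
    [26,18.6,0,0,0,0.092,0],
    [26,18.6,0,0,0,0.092,0],
    [26,18.6,0,0,0,0.092,0],
    [26,18.6,0,0,0,0.092,0],
    [26,18.6,0,0,0,0.092,0],
    [0,0,0,0,0,0,0],
    [0,0,0,0,0,0,0],
  ],
)

```text
clock: 1.8
tool_pos: [0.5565, -0.323, 0.2381]
eef_rot: [0.678, 0.735, -0.0, -0.001]
contact_force: [-0.1, -0.8, -0.9]
opening: 0.999
finger_force: 0.0
```

```bash
cat >> h.py <<'E'
def tool():
    from scipy.spatial.transform import Rotation as R
    s=r.get_state();M=R.from_quat(s["eef_rot"]).as_matrix()
    return s,np.round(np.array(s["tool_pos"])*1000,1),round(float(np.arctan2(M[1,1],M[0,1])),3),M[:,2].round(3)
def look(name,col,z0,z1,zpl=None,save=None,smin=130):
    c=r.get_calibration(name);p,d=r.snapshot(name)
    if save: cv2.imwrite(f"pics/{save}.png",p)
    W=cloud(d,c);out=[]
    for cc in col:
        mm=(cmask(p,cc,smin)&(W[...,2]>z0)&(W[...,2]<z1)).astype(np.uint8)
        k,l,st,ce=cv2.connectedComponentsWithStats(mm)
        for i in range(1,k):
            if st[i,4]<150: continue
            P=W[l==i];zt=np.percentile(P[:,2],90);sel=(l==i)&(W[...,2]>zt-.006)
            uv=np.argwhere(sel)[:,::-1]
            print(name,cc,st[i,4],"px",ce[i].round(),"zt",zt.round(4),"cl",*rect(W[sel]),"ray",*rect(onplane(uv,zpl or zt,c)))
E
python3 - <<'E'
from h import *
print(tool()[1:])
look("wrist",["red","yellow","green","blue"],.09,.14,.119,"w1")
E
```

```text
(array([ 556.5, -323. ,  238.1]), 0.079, array([-0.001,  0.   , -1.   ]))
wrist red 568 px [321. 193.] zt 0.1186 cl [ 560.2 -325.8] [9.5, 45.7] 0.17 ray [ 560.  -324.9] [9.4, 46.1] 0.17
wrist yellow 658 px [315.  99.] zt 0.1188 cl [ 547.6 -243.7] [9.5, 44.8] 0.163 ray [ 547.7 -243.8] [9.5, 44.5] 0.163
wrist green 414 px [327.  17.] zt 0.1187 cl [ 551.8 -180.8] [9.5, 18.7] 0.138 ray [ 551.8 -181.8] [9.3, 19.2] 0.136
```

View pics/w1.png

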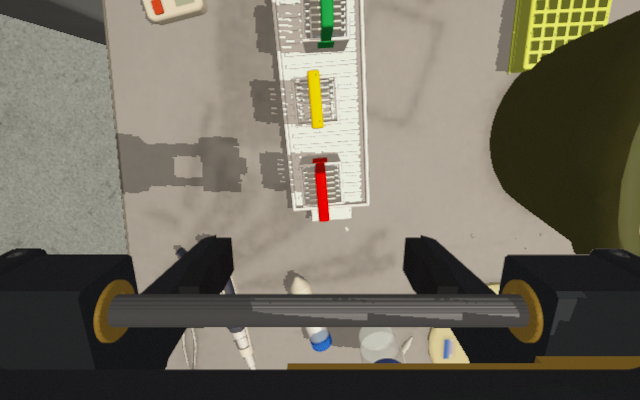

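The wrist view shows the red bar at (321,190), yellow at (315,99) and green at (327,17). The red bar measures 9.5 x 46 mm with its top at z 0.119, as it should. Its centre is (560,-325) and its yaw 0.17.

>>> step_arm(
  series=[
    [3.5,-2,0,0,0,0.09,0],
    [0,0,-35,0,0,0,0],
    [0,0,-35,0,0,0,0],
    [0,0,-30,0,0,0,0],
    [0,0,-20,0,0,0,0],
    [0,0,-14,0,0,0,0],
    [0,0,-10,0,0,0,0],
    [0,0,0,0,0,0,0],
    [0,0,0,0,0,0,0.9],
    [0,0,0,0,0,0,1],
    [0,0,0,0,0,0,1],
    [0,0,0,0,0,0,1],
    [0,0,0,0,0,0,1],
    [0,0,0,0,0,0,1],
    [0,0,0,0,0,0,1],
    [0,0,0,0,0,0,1],
  ],
  force=20,
)

```text
clock: 3.45
tool_pos: [0.5601, -0.3254, 0.0947]
eef_rot: [0.645, 0.764, 0.0, -0.0]
contact_force: [-0.5, 0.2, -0.1]
opening: 0.299
finger_force: 0.0
```

>>> step_arm(
  series=[
    [0,0,0,0,0,0,1],
    [0,0,0,0,0,0,1],
    [0,0,0,0,0,0,1],
    [0,0,0,0,0,0,1],
    [0,0,0,0,0,0,1],
  ],
)

```text
clock: 3.95
tool_pos: [0.5601, -0.3254, 0.0947]
eef_rot: [0.645, 0.764, 0.0, 0.0]
contact_force: [-0.3, 0.2, -0.2]
opening: 0.111
finger_force: 20.0
```

>>> step_arm(
  series=[
    [0,0,10,0,0,0,1],
    [0,0,20,0,0,0,1],
    [0,0,35,0,0,0,1],
    [0,0,40,0,0,0,1],
    [0,0,35,0,0,0,1],
    [0,0,20,0,0,0,1],
    [-2.5,10,0,0,0,-0.01,1],
    [-2.5,25,0,0,0,-0.02,1],
    [-4,40,0,0,0,-0.02,1],
    [-4,43,0,0,0,-0.02,1],
    [-4,43,0,0,0,-0.02,1],
    [-4,43,0,0,0,-0.02,1],
    [-4,43,0,0,0,-0.02,1],
    [-4,43,0,0,0,-0.02,1],
    [-4,43,0,0,0,-0.02,1],
    [-4,40,0,0,0,-0.02,1],
    [-3,25,0,0,0,-0.02,1],
    [-2.5,10,0,0,0,0,1],
    [0,0,0,0,0,0,1],
    [0,0,0,0,0,0,1],
  ],
)

```text
clock: 5.95
tool_pos: [0.5172, 0.0806, 0.2541]
eef_rot: [0.722, 0.692, -0.001, 0.0]
contact_force: [-0.1, -0.7, -1.7]
opening: 0.111
finger_force: 20.0
```

```bash
python3 - <<'E'
from h import *
s=tool();print(s[1:],s[0]["opening"],s[0]["finger_force"])
look("wrist",["red","yellow","green","blue"],.045,.085,None,"w2",110)
E
```

```text
(array([517.2,  80.6, 254.1]), -0.043, array([-0.001, -0.002, -1.   ])) 0.11135536948401956 19.999108063057065
wrist red 1546 px [315. 105.] zt 0.0611 cl [517.3 154.2] [69.3, 70.6] -0.041 ray [517.2 154.2] [68.8, 70.1] -0.042
wrist yellow 402 px [579.   4.] zt 0.0632 cl [779.  241.4] [6.5, 27.7] -1.339 ray [775.3 240.2] [6.4, 27.8] -1.338
wrist yellow 598 px [314. 157.] zt 0.0611 cl [514.6  91. ] [45.9, 69.3] 1.529 ray [514.6  91.1] [45.7, 68.8] 1.529
wrist green 1130 px [316.  41.] zt 0.0612 cl [520.3 223.7] [57.9, 68.6] 1.528 ray [520.4 223.5] [57.5, 68.3] 1.528
```

View pics/w2.png

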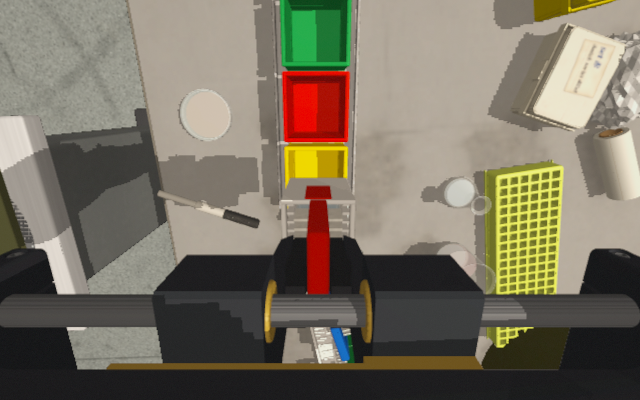

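The wrist view shows the red bin at (316,105), unobstructed, and the red rack hanging straight at (318,240). The red bin is at (517.3,154.2), yaw -0.041, and its rim is at z 0.061.

>>> step_arm(
  series=[
    [0,15,0,0,0,0,1],
    [0,22,0,0,0,0,1],
    [0,22,0,0,0,0,1],
    [0,14.6,0,0,0,0,1],
    [0,0,0,0,0,0,1],
    [0,0,-20,0,0,0,1],
    [0,0,-30,0,0,0,1],
    [0,0,-30,0,0,0,1],
    [0,0,-20,0,0,0,1],
    [0,0,-15,0,0,0,1],
    [0,0,-15,0,0,0,1],
    [0,0,-10,0,0,0,1],
    [0,0,-5,0,0,0,1],
    [0,0,-3,0,0,0,1],
    [0,0,0,0,0,0,1],
  ],
)

```text
clock: 7.5
tool_pos: [0.5178, 0.156, 0.1068]
eef_rot: [0.722, 0.692, 0.0, 0.0]
contact_force: [0.1, -0.3, -1.6]
opening: 0.112
finger_force: 20.0
```

>>> step_arm(
  series=[
    [-0.5,-1.7,-2,0,0,0,1],
    [0,0,-2,0,0,0,1],
    [0,0,-1.5,0,0,0,1],
    [0,0,-1,0,0,0,1],
    [0,0,-0.5,0,0,0,1],
    [0,0,0,0,0,0,1],
  ],
)

```text
clock: 8.1
tool_pos: [0.5171, 0.1545, 0.0997]
eef_rot: [0.721, 0.693, 0.0, -0.0]
contact_force: [-0.6, -0.8, -0.7]
opening: 0.108
finger_force: 20.0
```

>>> step_arm(
  series=[
    [0,0,-0.7,0,0,0,1],
    [0,0,-0.5,0,0,0,1],
    [0,0,0,0,0,0,1],
  ],
)

```text
clock: 8.4
tool_pos: [0.5172, 0.1546, 0.0991]
eef_rot: [0.721, 0.693, 0.0, 0.0]
contact_force: [-1.5, -1.1, 4.7]
opening: 0.114
finger_force: 20.0
```

>>> step_arm(
  series=[
    [0,0,0,0,0,0,0.5],
    [0,0,0,0,0,0,0],
    [0,0,0,0,0,0,0],
    [0,0,0,0,0,0,0],
    [0,0,5,0,0,0,0],
    [0,0,20,0,0,0,0],
    [0,0,40,0,0,0,0],
    [0,0,45,0,0,0,0],
    [0,0,35,0,0,0,0],
    [2,-20,0,0,0,0.02,0],
    [3,-40,0,0,0,0.02,0],
    [3,-42,0,0,0,0.02,0],
    [3,-42,0,0,0,0.02,0],
    [3,-42,0,0,0,0.02,0],
    [3,-42,0,0,0,0.02,0],
    [3,-42,0,0,0,0.02,0],
    [3,-42,0,0,0,0.02,0],
    [3,-41,0,0,0,0.02,0],
    [3,-30,0,0,0,0.02,0],
    [1.5,-15.4,0,0,0,0.004,0],
  ],
)

```text
clock: 10.4
tool_pos: [0.5468, -0.2482, 0.2434]
eef_rot: [0.649, 0.761, -0.001, 0.0]
contact_force: [-0.3, -0.3, 0.5]
opening: 0.998
finger_force: 0.0
```

>>> step_arm(
  series=[
    [0,0,0,0,0,0,0],
    [0,0,0,0,0,0,0],
  ],
)

```text
clock: 10.6
tool_pos: [0.5475, -0.2429, 0.2436]
eef_rot: [0.647, 0.762, 0.0, -0.0]
contact_force: [0.3, 1.5, 0.6]
opening: 1.004
finger_force: 0.0
```

```bash
python3 - <<'E'
from h import *
s=tool();print(s[1:],s[0]["opening"])
look("wrist",["yellow","green","blue"],.09,.14,.119,"w3")
look("top",["red"],.045,.16,None,"t3")
p=cv2.imread("pics/t3.png")[150:270,150:470];cv2.imwrite("pics/t3c.png",cv2.resize(p,None,fx=2.4,fy=2.4))
E
```

```text
(array([ 547.5, -242.9,  243.6]), 0.163, array([ 0.   ,  0.001, -1.   ])) 1.0035427516536968
wrist yellow 533 px [318. 189.] zt 0.1186 cl [ 547.3 -243.3] [8.3, 45.6] 0.168 ray [ 547.3 -242.5] [8.3, 45.6] 0.164
wrist green 617 px [335. 106.] zt 0.1186 cl [ 549.7 -167.1] [10.0, 44.3] 0.125 ray [ 549.6 -167.1] [9.9, 44.0] 0.126
wrist blue 581 px [331.  23.] zt 0.1187 cl [ 535.4 -104.6] [9.8, 29.3] 0.26 ray [ 535.4 -105.4] [9.6, 30.1] 0.261
top red 235 px [255. 223.] zt 0.1243 cl [516.6 152.2] [5.9, 44.5] -0.017 ray [516.6 151.8] [5.5, 44.4] -0.014
```

View pics/t3c.png

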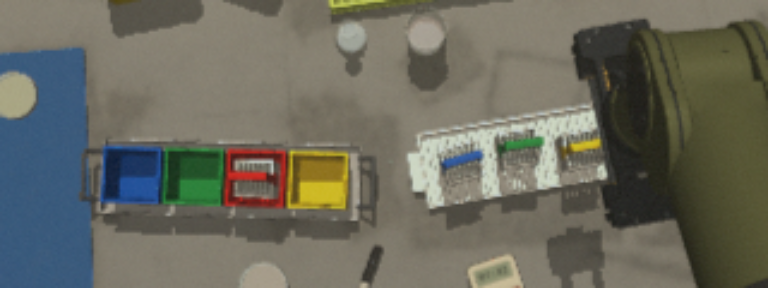

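The crop shows the red rack standing upright in the red bin at (253,178). Yellow, green and blue are still in the tray, and the gripper is above yellow.

>>> step_arm(
  series=[
    [0,-0.3,-25,0,0,0,0],
    [0,0,-35,0,0,0,0],
    [0,0,-35,0,0,0,0],
    [0,0,-25,0,0,0,0.3],
    [0,0,-15,0,0,0,0.5],
    [0,0,-10,0,0,0,0.5],
    [0,0,-4,0,0,0,0.6],
    [0,0,0,0,0,0,1],
    [0,0,0,0,0,0,1],
    [0,0,0,0,0,0,1],
    [0,0,0,0,0,0,1],
    [0,0,0,0,0,0,1],
    [0,0,0,0,0,0,1],
    [0,0,0,0,0,0,1],
    [0,0,0,0,0,0,1],
    [0,0,0,0,0,0,1],
  ],
)

```text
clock: 12.3
tool_pos: [0.5477, -0.2443, 0.0947]
eef_rot: [0.647, 0.762, 0.0, 0.0]
contact_force: [-0.5, -0.3, 1.7]
opening: 0.109
finger_force: 20.0
```

>>> step_arm(
  series=[
    [0,0,10,0,0,0,1],
    [0,0,20,0,0,0,1],
    [0,0,35,0,0,0,1],
    [0,0,40,0,0,0,1],
    [0,0,35,0,0,0,1],
    [0,0,20,0,0,0,1],
    [-3.3,12,0,0,0,-0.0204,1],
    [-3.3,28,0,0,0,-0.0204,1],
    [-3.3,40,0,0,0,-0.0204,1],
    [-3.3,42,0,0,0,-0.0204,1],
    [-3.3,42,0,0,0,-0.0204,1],
    [-3.3,42,0,0,0,-0.0204,1],
    [-3.3,42,0,0,0,-0.0204,1],
    [-3.3,38,0,0,0,-0.0204,1],
    [-3.3,26,0,0,0,-0.0204,1],
    [-3.3,10.6,0,0,0,-0.0204,1],
    [0,0,0,0,0,0,1],
    [0,0,0,0,0,0,1],
    [0,0,0,0,0,0,1],
  ],
)

```text
clock: 14.2
tool_pos: [0.5148, 0.0768, 0.2545]
eef_rot: [0.722, 0.692, -0.0, 0.0]
contact_force: [0.1, -0.1, -0.8]
opening: 0.11
finger_force: 20.0
```

```bash
python3 - <<'E'
from h import *
s=tool();print(s[1:],s[0]["opening"])
look("wrist",["red","green","blue"],.045,.15,None,None,110)
E
```

```text
(array([514.8,  76.8, 254.5]), -0.043, array([-0.   , -0.001, -1.   ])) 0.1103967089065286
wrist red 2121 px [317. 101.] zt 0.1225 cl [516.8 153.5] [9.7, 45.2] -0.041 ray [516.8 153.5] [9.6, 44.9] -0.042
wrist green 1052 px [318.  38.] zt 0.0612 cl [520.4 221.7] [55.1, 68.9] 1.534 ray [520.3 221.3] [54.8, 68.3] 1.529
wrist blue 324 px [343. 342.] zt 0.1184 cl [534.2 -97.6] [9.1, 42.0] 0.267 ray [534.3 -96.3] [9.7, 41.1] 0.263
```

>>> step_arm(
  series=[
    [0,1,-15,0,0,0,1],
    [0,0,-30,0,0,0,1],
    [0,0,-30,0,0,0,1],
    [0,0,-25,0,0,0,1],
    [0,0,-18,0,0,0,1],
    [0,0,-12,0,0,0,1],
    [0,0,-10,0,0,0,1],
    [0,0,-5,0,0,0,1],
    [0,0,-3,0,0,0,1],
    [0,0,-2,0,0,0,1],
    [0,0,-2,0,0,0,1],
    [0,0,-1.5,0,0,0,1],
    [0,0,-1,0,0,0,1],
    [0,0,-0.5,0,0,0,1],
    [0,0,-0.5,0,0,0,1],
    [0,0,0,0,0,0,1],
  ],
)

```text
clock: 15.85
tool_pos: [0.5147, 0.0794, 0.0992]
eef_rot: [0.721, 0.692, 0.0, 0.0]
contact_force: [0.2, 0.2, -0.0]
opening: 0.11
finger_force: 20.0
```

>>> step_arm(
  series=[
    [0,-0.5,-0.5,0,0,0,1],
    [0,0,-0.4,0,0,0,1],
    [0,0,0,0,0,0,1],
  ],
)

```text
clock: 16.15
tool_pos: [0.5148, 0.0794, 0.0992]
eef_rot: [0.721, 0.693, 0.001, 0.0]
contact_force: [-2.6, 1.0, 9.3]
opening: 0.11
finger_force: 20.0
```

>>> step_arm(
  series=[
    [0,0,0,0,0,0,0.5],
    [0,0,0,0,0,0,0],
    [0,0,0,0,0,0,0],
    [0,0,0,0,0,0,0],
    [0,0,5,0,0,0,0],
    [0,0,20,0,0,0,0],
    [0,0,40,0,0,0,0],
    [0,0,45,0,0,0,0],
    [0,0,35,0,0,0,0],
    [4.3,-15,0,0,0,0.021,0],
    [4.3,-32,0,0,0,0.021,0],
    [4.3,-38,0,0,0,0.021,0],
    [4.3,-40,0,0,0,0.021,0],
    [4.3,-40,0,0,0,0.021,0],
    [4.3,-38,0,0,0,0.021,0],
    [4.3,-28,0,0,0,0.021,0],
    [4.3,-15,0,0,0,0.021,0],
    [0,0,0,0,0,0,0],
    [0,0,0,0,0,0,0],
  ],
)

```text
clock: 18.05
tool_pos: [0.5488, -0.1662, 0.2432]
eef_rot: [0.661, 0.75, 0.0, -0.0]
contact_force: [-0.6, -0.2, 0.3]
opening: 1.001
finger_force: 0.0
```

```bash
python3 - <<'E'
from h import *
s=tool();print(s[1:],s[0]["opening"])
look("wrist",["green","blue"],.09,.14,.119)
look("top",["red","yellow"],.09,.16)
E
```

```text
(array([ 548.8, -166.2,  243.2]), 0.127, array([-0.   ,  0.001, -1.   ])) 1.0009946131692422
wrist green 515 px [319. 189.] zt 0.1187 cl [ 550.5 -166.3] [8.3, 45.3] 0.125 ray [ 550.4 -165.5] [8.2, 45.5] 0.125
wrist blue 585 px [310. 109.] zt 0.1188 cl [533.5 -96.5] [9.2, 44.7] 0.259 ray [533.6 -96.5] [9.2, 44.4] 0.259
```

>>> step_arm(
  series=[
    [1.3,-0.3,-25,0,0,0,0],
    [0,0,-35,0,0,0,0],
    [0,0,-35,0,0,0,0],
    [0,0,-25,0,0,0,0.3],
    [0,0,-15,0,0,0,0.5],
    [0,0,-10,0,0,0,0.5],
    [0,0,-3.6,0,0,0,0.6],
    [0,0,0,0,0,0,1],
    [0,0,0,0,0,0,1],
    [0,0,0,0,0,0,1],
    [0,0,0,0,0,0,1],
    [0,0,0,0,0,0,1],
    [0,0,0,0,0,0,1],
    [0,0,0,0,0,0,1],
    [0,0,0,0,0,0,1],
    [0,0,0,0,0,0,1],
  ],
)

```text
clock: 19.75
tool_pos: [0.5503, -0.1675, 0.0947]
eef_rot: [0.661, 0.751, -0.0, 0.0]
contact_force: [-0.8, -0.6, 2.3]
opening: 0.109
finger_force: 20.0
```

>>> step_arm(
  series=[
    [0,0,10,0,0,0,1],
    [0,0,20,0,0,0,1],
    [0,0,35,0,0,0,1],
    [0,0,40,0,0,0,1],
    [0,0,35,0,0,0,1],
    [0,0,20,0,0,0,1],
    [-2.5,12,0,0,0,-0.014,1],
    [-2.5,28,0,0,0,-0.014,1],
    [-2.5,38,0,0,0,-0.014,1],
    [-2.5,41,0,0,0,-0.014,1],
    [-2.5,41,0,0,0,-0.014,1],
    [-2.5,41,0,0,0,-0.014,1],
    [-2.5,41,0,0,0,-0.014,1],
    [-2.5,41,0,0,0,-0.014,1],
    [-2.5,41,0,0,0,-0.014,1],
    [-2.5,38,0,0,0,-0.014,1],
    [-2.5,24,0,0,0,-0.014,1],
    [-2.5,11.5,0,0,0,-0.014,1],
    [0,0,0,0,0,0,1],
    [0,0,0,0,0,0,1],
  ],
)

```text
clock: 21.75
tool_pos: [0.5205, 0.2281, 0.2544]
eef_rot: [0.722, 0.692, -0.001, 0.001]
contact_force: [-0.4, -1.2, -0.7]
opening: 0.111
finger_force: 20.0
```

```bash
python3 - <<'E'
from h import *
s=tool();print(s[1:],s[0]["opening"])
look("wrist",["red","yellow","green","blue"],.045,.15,None,"w5",110)
E
```

```text
(array([520.5, 228.1, 254.4]), -0.042, array([-0.   , -0.002, -1.   ])) 0.1113037255871824
wrist yellow 10311 px [581.  94.] zt 0.073 cl [799.7 301.2] [85.4, 114.6] 0.197 ray [796.2 300.9] [85.8, 113.8] 0.199
wrist green 586 px [319. 154.] zt 0.0611 cl [521.5 245.6] [41.0, 68.5] 1.51 ray [521.6 246. ] [40.7, 68.2] 1.501
wrist blue 1498 px [318. 101.] zt 0.0611 cl [523.8 305.6] [68.7, 70.1] -0.042 ray [523.8 305.6] [68.3, 69.6] -0.042
```

View pics/w5.png

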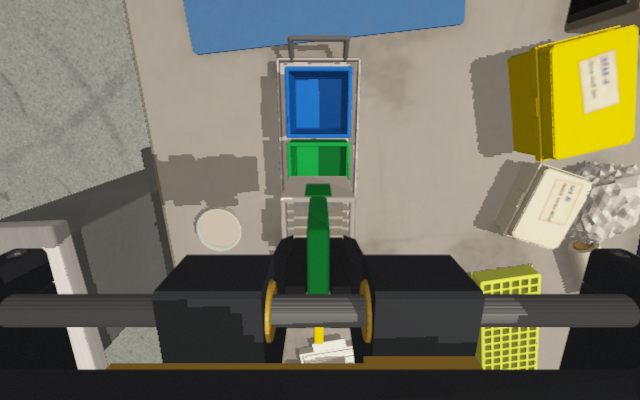

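The wrist view shows the blue bin at (318,101), the green bin's rim at (318,158), and the green rack hanging straight at (318,240). The blue bin is at (523.8,305.6). The yellow bar is visible at (319,335).

>>> step_arm(
  series=[
    [0,1,-15,0,0,0,1],
    [0,0,-30,0,0,0,1],
    [0,0,-30,0,0,0,1],
    [0,0,-25,0,0,0,1],
    [0,0,-18,0,0,0,1],
    [0,0,-12,0,0,0,1],
    [0,0,-10,0,0,0,1],
    [0,0,-5,0,0,0,1],
    [0,0,-3,0,0,0,1],
    [0,0,-2,0,0,0,1],
    [0,0,-2,0,0,0,1],
    [0,0,-1.5,0,0,0,1],
    [0,0,-1,0,0,0,1],
    [0,0,-0.5,0,0,0,1],
    [0,0,-0.5,0,0,0,1],
    [0,0,-0.4,0,0,0,1],
    [0,0,0,0,0,0,1],
  ],
)

```text
clock: 23.5
tool_pos: [0.5205, 0.2312, 0.0992]
eef_rot: [0.721, 0.692, 0.0, 0.0]
contact_force: [-0.6, 0.0, 4.5]
opening: 0.112
finger_force: 20.0
```

>>> step_arm(
  series=[
    [0,0,0,0,0,0,0.5],
    [0,0,0,0,0,0,0],
    [0,0,0,0,0,0,0],
    [0,0,0,0,0,0,0],
    [0,0,5,0,0,0,0],
    [0,0,20,0,0,0,0],
    [0,0,40,0,0,0,0],
    [0,0,45,0,0,0,0],
    [0,0,35,0,0,0,0],
    [1.3,-12,0,0,0,0.03,0],
    [1.3,-28,0,0,0,0.03,0],
    [1.3,-40,0,0,0,0.03,0],
    [1.3,-43,0,0,0,0.03,0],
    [1.3,-43,0,0,0,0.03,0],
    [1.3,-43,0,0,0,0.03,0],
    [1.3,-43,0,0,0,0.03,0],
    [1.3,-38,0,0,0,0.03,0],
    [1.3,-26,0,0,0,0.03,0],
    [1.3,-11.5,0,0,0,0.03,0],
    [0,0,0,0,0,0,0],
  ],
)

```text
clock: 25.5
tool_pos: [0.5331, -0.099, 0.2436]
eef_rot: [0.612, 0.791, -0.0, 0.0]
contact_force: [0.2, -0.3, 0.7]
opening: 1.001
finger_force: 0.0
```

```bash
python3 - <<'E'
from h import *
r.snapshot("top");s=tool();print(s[1:],s[0]["opening"])
look("wrist",["green","blue","yellow"],.09,.14,.119)
E
```

```text
(array([533.2, -97. , 243.8]), 0.257, array([ 0.,  0., -1.])) 0.9985819824148006
wrist blue 539 px [318. 187.] zt 0.1186 cl [533.3 -95.7] [9.0, 45.5] 0.262 ray [533.1 -94.8] [8.9, 45.5] 0.262
```

>>> step_arm(
  series=[
    [0,1.3,-25,0,0,0,0],
    [0,0,-35,0,0,0,0],
    [0,0,-35,0,0,0,0],
    [0,0,-25,0,0,0,0.3],
    [0,0,-15,0,0,0,0.5],
    [0,0,-10,0,0,0,0.5],
    [0,0,-4,0,0,0,0.6],
    [0,0,0,0,0,0,1],
    [0,0,0,0,0,0,1],
    [0,0,0,0,0,0,1],
    [0,0,0,0,0,0,1],
    [0,0,0,0,0,0,1],
    [0,0,0,0,0,0,1],
    [0,0,0,0,0,0,1],
    [0,0,0,0,0,0,1],
    [0,0,0,0,0,0,1],
  ],
)

```text
clock: 27.2
tool_pos: [0.5333, -0.0952, 0.0948]
eef_rot: [0.61, 0.792, -0.0, 0.0]
contact_force: [-0.6, 0.6, 2.2]
opening: 0.107
finger_force: 20.0
```

>>> step_arm(
  series=[
    [0,0,10,0,0,0,1],
    [0,0,20,0,0,0,1],
    [0,0,35,0,0,0,1],
    [0,0,40,0,0,0,1],
    [0,0,35,0,0,0,1],
    [0,0,20,0,0,0,1],
    [-0.8,12,0,0,0,-0.025,1],
    [-0.8,28,0,0,0,-0.025,1],
    [-0.8,38,0,0,0,-0.025,1],
    [-0.8,41,0,0,0,-0.025,1],
    [-0.8,41,0,0,0,-0.025,1],
    [-0.8,41,0,0,0,-0.025,1],
    [-0.8,41,0,0,0,-0.025,1],
    [-0.8,41,0,0,0,-0.025,1],
    [-0.8,41,0,0,0,-0.025,1],
    [-0.8,38,0,0,0,-0.025,1],
    [-0.8,26,0,0,0,-0.025,1],
    [-0.8,13,0,0,0,-0.025,1],
    [0,0,0,0,0,0,1],
    [0,0,0,0,0,0,1],
  ],
)

```text
clock: 29.2
tool_pos: [0.5236, 0.305, 0.2546]
eef_rot: [0.721, 0.693, -0.001, 0.0]
contact_force: [0.4, -0.4, -2.2]
opening: 0.107
finger_force: 20.0
```

```bash
python3 - <<'E'
from h import *
r.snapshot("top");s=tool();print(s[1:],s[0]["opening"],s[0]["finger_force"])
E
```

```text
(array([523.9, 304.2, 254.6]), -0.042, array([-0.   , -0.002, -1.   ])) 0.10953779693071714 19.996838187798858
```

>>> step_arm(
  series=[
    [0,0.5,-15,0,0,0,1],
    [0,0,-30,0,0,0,1],
    [0,0,-30,0,0,0,1],
    [0,0,-25,0,0,0,1],
    [0,0,-18,0,0,0,1],
    [0,0,-12,0,0,0,1],
    [0,0,-10,0,0,0,1],
    [0,0,-5,0,0,0,1],
    [0,0,-3,0,0,0,1],
    [0,0,-2,0,0,0,1],
    [0,0,-2,0,0,0,1],
    [0,0,-1.5,0,0,0,1],
    [0,0,-1,0,0,0,1],
    [0,0,-0.5,0,0,0,1],
    [0,0,-0.5,0,0,0,1],
    [0,0,-0.4,0,0,0,1],
    [0,0,0,0,0,0,1],
  ],
)

```text
clock: 30.95
tool_pos: [0.5238, 0.3065, 0.0993]
eef_rot: [0.721, 0.692, 0.0, 0.0]
contact_force: [-0.9, -0.8, 5.5]
opening: 0.11
finger_force: 20.0
```

Blue has made contact with the floor. I'll release, lift and move back toward -y to check all four.

>>> step_arm(
  series=[
    [0,0,0,0,0,0,0.5],
    [0,0,0,0,0,0,0],
    [0,0,0,0,0,0,0],
    [0,0,0,0,0,0,0],
    [0,0,5,0,0,0,0],
    [0,0,20,0,0,0,0],
    [0,0,40,0,0,0,0],
    [0,0,45,0,0,0,0],
    [0,0,40,0,0,0,0],
    [0,-20,20,0,0,0,0],
    [0,-40,20,0,0,0,0],
    [0,-40,0,0,0,0,0],
    [0,-40,0,0,0,0,0],
    [0,-40,0,0,0,0,0],
    [0,-40,0,0,0,0,0],
    [0,-40,0,0,0,0,0],
    [0,-40,0,0,0,0,0],
    [0,-20,0,0,0,0,0],
    [0,0,0,0,0,0,0],
    [0,0,0,0,0,0,0],
  ],
)

```text
clock: 32.95
tool_pos: [0.5237, -0.0129, 0.2891]
eef_rot: [0.721, 0.692, 0.001, -0.0]
contact_force: [0.5, 1.2, 0.3]
opening: 0.998
finger_force: 0.0
```

```bash
python3 - <<'E'
from h import *
s=tool();print(s[1:],s[0]["contact_force"])
look("wrist",list(HUE),.09,.15,None,"w6")
p,_=r.snapshot("scene");cv2.imwrite("pics/s6.png",cv2.resize(p[110:330,180:460],None,fx=2.5,fy=2.5))
E
```

```text
(array([523.7, -12.9, 289.1]), -0.041, array([ 0.001,  0.001, -1.   ])) [0.47173673 1.18885287 0.25839563]
wrist red 385 px [303.  17.] zt 0.1231 cl [516.4 141.7] [9.5, 22.3] -0.0 ray [516.5 140.8] [9.5, 22.4] 0.0
wrist yellow 530 px [304.  86.] zt 0.1232 cl [514.4  80.3] [9.5, 45.0] -0.045 ray [514.5  80.1] [9.5, 44.6] -0.048
```

View pics/w6.png

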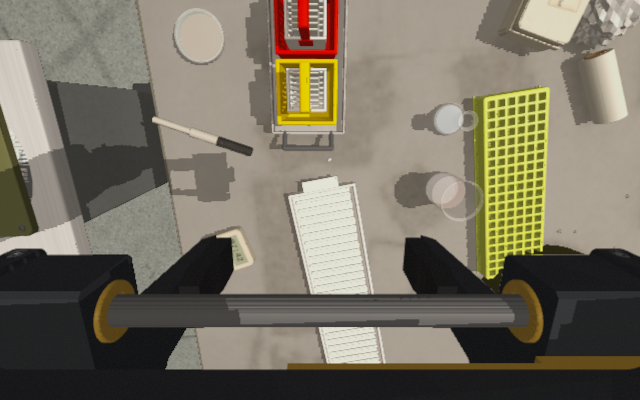

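View pics/s6.png

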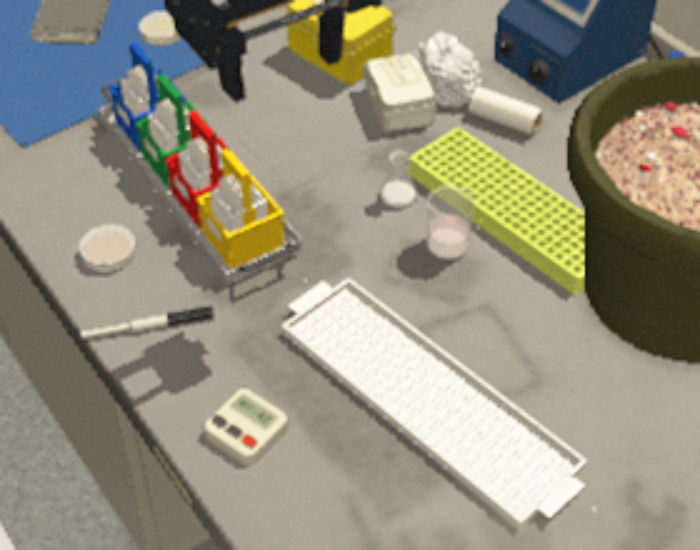

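In the scene crop all four racks stand upright in their matching bins, from blue at (140,85) to yellow at (240,200). The draining tray is empty. The beaker at (448,225) and flask at (398,185) are upright and undisturbed, and the wrist view agrees, with the bar tops at the seated height of 0.123.

```bash
python3 -c "
from plant import r
print(r.finish_job())"
```

```text
the job is handed in; nothing more can be done
None
```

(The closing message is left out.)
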